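Count along the divider rack and push the clip tray into the third gap

ROBOT

A 6-joint arm with a two-finger parallel gripper is mounted at the origin on the work surface. World frame = base frame: x ahead of the robot, y to its left, z up, the work surface at z = 0. Lengths are in m, angles in rad, forces in N, time in s.
With the tool pointing down it reaches from about 0.25 to 0.725 m from the base axis. Payload 4 kg.
Tool frame: the origin (TCP) lies midway between the tips of the shut fingers; the grasp point (between the pads) lies 19 mm behind it; z points along the fingers, x is the direction in which the jaws open and shut, and the axes are right-handed (so a half turn about z gives the same grasp; the last joint's range is limited). The gripper opens to 85 mm and grips with 20 to 120 N. Pads are 22 mm wide; open, the fingers measure 114 mm over their backs; the gripper's body (76 mm by 85 mm) begins 54 mm behind the grasp point. The pads swing forward as they close: fully open they stand 13 mm farther back than shut.
Start: joints at [-1.19, 0.241, 0.005, 1.335, 0, 1.571], TCP at [0.186, -0.464, 0.231] pointing down, gripper open.
Joint ranges: [-2.72, 2.72], [-1.05, 1.87], [-1.09, 1.28], [-1.99, 2.15], [-1.42, 1.44], [-3.14, 3.14]. Speed limits (rad/s): [2.79, 2.79, 3.14, 3.14, 3.14, 3.14].

INTERFACE

Orientations are given as a unit quaternion [x, y, z, w].
In Python, from workcell import bot, vision, ticket gives the robot as it stands.
- The arm moves only by the tool play_rows, never from a script. Its argument "deltas" is one flat list of numbers, 5 for each row, row after row: the opening, from 0 (shut) to 1 (fully open), then the shift along the tool's x, y, z in units of 60 mm (1.0 is 60 mm), then the turn about the tool's z in degrees. A call has 1 to 12 rows; each row shifts and turns the pose as measured when the row begins, along the tool's axes as they then stand; what a row does not reach is not made up. A row lasts 1/8 s, in which the tool goes at most 62.5 mm and 10.7 degrees, less where a joint would pass 70% of its speed; a pose out of reach is approached as far as the arm can. A call is refused whole if a number of a shift passes 1 or a number of a turn 10.7, either way. A call with a gripper value outside its range is refused whole. The fingers move at their own pace and stop on an object; the grip force is fixed at half the most. Time passes only in rows, so rows that do not move let the fingers close. It gives the time, the measured TCP pose, the force and the opening at its end, in the units of the state.
- bot.get_obs(): the state, without advancing time (a new reading comes with each control period).
- vision.camera(name): name is "side" or "top" or "wrist"; returns a dict with "color" (384x512x3 uint8, blue, green, red), "intrinsics" (3x3 intrinsics, pixels), "rvec" (rotation vector, rad) and "tvec" (3), from world to camera coordinates, as OpenCV has them. Camera axes: x right, y down, z forward; pixel columns grow to the right and rows downward; lengths in m; the calibration is good to about 2 mm. A picture is of the moment at which its call begins. There is no depth.
- ticket.job_done(): hands the job in, once; it reports no verdict.
The state is a dict: "clock": time; "joint_pos": joint angles; "joint_vel": joint speeds; "tau": joint torques, N m; "eef_pos": TCP position; "tool_rot": TCP orientation; "ft_force": force on the tool from outside, world axes, zero at the start; "ft_torque": the same for the moment, N m; "grip_width": finger opening in m.
Only numpy, scipy, OpenCV 4.12 (cv2) and the standard library are available. Lean on these libraries where they do the work, as an engineer would, in place of code of your own. Each camera call takes 0.05 s, during which the arm holds its last target. There are 200 camera calls.

TASK

With the fingers together, run their tips lightly along the divider rack's front rail, starting over the first gap at the end where the pencil cup stands, across the second and as far as the third, counting every gap whether empty or filled. Then push the loose tray of paper clips across the desk and into that third gap, under the rail, until it is fully home against the back plate. Only push: do not lift or tip the tray, leave everything else where it is, and finish clear of it all.

Things in the scene. Friction and masses are not known exactly. Their poses are not given: they have to be found in the camera images.
- rack: Aluminium divider rack, fixed to the desk, 297 mm wide (y), 98 deep (x), 50 high. Seven 3 mm dividers along x make six equal gaps, 46 mm wide, open at top, front and underneath (the desktop is their floor). Origin: middle of the open front edge, at desk level; x points into the gaps, y left, z up. Gap centres at y = 122.5, 73.5, 24.5, -24.5, -73.5, -122.5 mm; back plate's inner face at x = 95 mm
- rail: The rack's front rail: a straight round aluminium bar 10 mm thick and about 315 mm long with its end caps, rigid, fixed along the top of the dividers' front ends over all six gaps. Same origin and axes as rack; the bar runs along y with its axis at x = 4 mm, z = 50 mm, so its top is 55 mm and its underside 45 mm above the desk, and it stands 5 mm proud of the dividers
- tray: Loose open grey plastic tray of paper clips before the rack, 110 mm long (x), 38 wide (y), 30 high, 0.08 to 0.17 kg. Origin: centre of its underside. Its +x end, corners bevelled 7 mm, faces the rack within about 20 degrees; its -x end is flat. It fits a gap with 4 mm spare each side. Fully home it meets the back plate: origin at x = 40 mm in the rack's frame, -x end 15 mm out of the gap
- pencil_cup: Grey aluminium pencil cup, 72 mm across, 95 mm high, pencils standing in it up to 140 mm high. It stands beside one end of the rack, its centre 50 to 70 mm out from a rear corner, left or right: this end is the one to count from. Origin: centre of its underside. Leave alone
- paperweight: Round glass paperweight, 72 mm across, 39 mm high, beside the rack's other end. Origin: centre of its underside. Leave alone
- pin_tray: A second tray, same size and material as the clip tray but holding drawing pins, standing in the second gap from the left or the first from the right. Origin: centre of its underside. Leave alone
- staple_box: Small cardboard box, 60 x 36 x 26 mm, standing in the other of those two gaps. Origin: centre of its underside. Leave alone
- sharpener: Round red plastic pencil sharpener with twist cap, standing on the desk in front of and outside one end of the rack, 37 mm across, 55 mm high. Origin: centre of its underside. Leave alone
- highlighter: Flat yellow highlighter pen lying on the desk in front of and outside the other end of the rack, 117 mm long (its x), 23 mm wide, 17 mm high. Origin: at its underside, near its middle. Leave alone
There are look-alikes about, which are no part of the job. What is shaped like the tray but yellow is not meant.

How it is judged:
On the way, in this order (a step that is already met when the one before it is completed fails the run):
1. a fingertip touches the rail over the first gap from the pencil cup's end, the tray not yet pushed (contact force between the fingers and rail above 0.2 N and distance of tray from where it was at the start of the episode below 0.02 m and ((y of pencil_cup in the frame of rack above 0 m and y of the grasp point in the frame of rack between 0.1045 and 0.16 m) or (y of pencil_cup in the frame of rack below 0 m and y of the grasp point in the frame of rack between -0.16 and -0.1045 m))), for 0.05 s.
2. the fingertip crosses the divider between the first and second gaps, touching the rail (contact force between the fingers and rail above 0.2 N and distance of tray from where it was at the start of the episode below 0.02 m and ((y of pencil_cup in the frame of rack above 0 m and y of the grasp point in the frame of rack between 0.092 and 0.104 m) or (y of pencil_cup in the frame of rack below 0 m and y of the grasp point in the frame of rack between -0.104 and -0.092 m))).
3. the fingertip touches the rail over the second gap (contact force between the fingers and rail above 0.2 N and distance of tray from where it was at the start of the episode below 0.02 m and ((y of pencil_cup in the frame of rack above 0 m and y of the grasp point in the frame of rack between 0.0555 and 0.0915 m) or (y of pencil_cup in the frame of rack below 0 m and y of the grasp point in the frame of rack between -0.0915 and -0.0555 m))), for 0.05 s.
4. the fingertip crosses the divider between the second and third gaps, touching the rail (contact force between the fingers and rail above 0.2 N and distance of tray from where it was at the start of the episode below 0.02 m and ((y of pencil_cup in the frame of rack above 0 m and y of the grasp point in the frame of rack between 0.043 and 0.055 m) or (y of pencil_cup in the frame of rack below 0 m and y of the grasp point in the frame of rack between -0.055 and -0.043 m))).
5. the fingertip touches the rail over the third gap, the tray still not pushed (contact force between the fingers and rail above 0.2 N and distance of tray from where it was at the start of the episode below 0.02 m and ((y of pencil_cup in the frame of rack above 0 m and y of the grasp point in the frame of rack between 0.0065 and 0.0425 m) or (y of pencil_cup in the frame of rack below 0 m and y of the grasp point in the frame of rack between -0.0425 and -0.0065 m))), for 0.1 s.
6. the clip tray is home in the third gap (x of tray in the frame of rack between 0.033 and 0.047 m and height (world z) of tray below 0.006 m and angle between tray's own z axis and vertical below 0.1 rad and angle between the x axis of tray and the x axis of rack, either way round below 0.15 rad and ((y of pencil_cup in the frame of rack above 0 m and y of tray in the frame of rack between 0.0165 and 0.0325 m) or (y of pencil_cup in the frame of rack below 0 m and y of tray in the frame of rack between -0.0325 and -0.0165 m))), for 0.1 s.
At the end, for the whole second after the job is handed in: The clip tray lies flat and at rest in the third gap counted from the pencil cup's end, within 7 mm of its stop against the back plate; every other thing is where it was (loose things on the desk within 20 mm, those in the rack within 12 mm) (all of step 6 and linear speed of tray below 0.02 m/s and distance of each of pencil_cup, paperweight, sharpener, highlighter from where it was at the start of the episode below 0.02 m and distance of each of pin_tray, staple_box from where it was at the start of the episode below 0.012 m); the robot touches nothing.
It fails at once if the clip tray is lifted more than 12 mm off the desk or tipped by more than about 17 degrees (height (world z) of tray above 0.012 m or angle between tray's own z axis and vertical above 0.3 rad).
It fails at once if the rail is borne down on with more than 60 N (contact force between the fingers and rail above 60 N).
It fails at once if another thing is moved: more than 20 mm on the desk, more than 12 mm in the rack (distance of any of pencil_cup, paperweight, sharpener, highlighter from where it was at the start of the episode above 0.02 m or distance of any of pin_tray, staple_box from where it was at the start of the episode above 0.012 m).
It also fails if it takes over 61 s, if anything falls off the work surface, if the arm or the gripper's body presses on something with over 40 N, if the wrist force passes 120 N, or if a joint passes its speed limit or range.

## Working session

There is one attempt and no reset: what is moved stays moved. The work goes in short steps, Python scripts to look and compute and a tool call to move; the robot and the scene stay as the last step left them, time stands still between calls to the robot, and variables do not carry over. Pictures are saved under pics/ and viewed, about 8 in all and at most 12, crops included, and the job is handed in when it is done.

Besides the shell and the picture viewer there is one more tool, called as name(argument=value, ...), one argument or row to a line, values as JSON. play_rows: Moves the arm, as the interface text tells. Its arguments: {"type":"object","properties":{"deltas":{"type":"array"}},"required":["deltas"]}

```bash
mkdir -p pics
cat > h.py <<'E'
import numpy as np, cv2
from workcell import bot, vision, ticket
def shot(n,f=None):
    c=vision.camera(n)
    if f: cv2.imwrite('pics/'+f,c['color'])
    return c
def cal(c):
    R=cv2.Rodrigues(np.array(c['rvec'],float))[0]; return np.array(c['intrinsics'],float),R,np.array(c['tvec'],float).ravel()
def back(c,uv,z):
    K,R,t=cal(c); o=-R.T@t; out=[]
    for u,v in uv:
        d=R.T@np.linalg.solve(K,[u,v,1.]); out.append((o+d*(z-o[2])/d[2]))
    return np.array(out)
def proj(c,P):
    K,R,t=cal(c); p=(K@(R@np.array(P,float).T+t[:,None])).T; return p[:,:2]/p[:,2:]
E
python3 - <<'E'
from h import *
import pickle
np.set_printoptions(precision=4,suppress=True)
o=bot.get_obs(); print({k:np.round(v,3) for k,v in o.items()})
d={n:shot(n,n+'1.png') for n in ('top','side')}
pickle.dump(d,open('c1.pkl','wb'))
for n in d: K,R,t=cal(d[n]); print(n,-R.T@t,K[0,0])
E
```

```text
{'clock': np.float64(0.0), 'joint_pos': array([-1.19 ,  0.241,  0.004,  1.335,  0.   ,  1.571]), 'joint_vel': array([ 0.   ,  0.001, -0.   , -0.   ,  0.   ,  0.   ]), 'tau': array([  0.001, -37.232,  25.241,   0.017,   0.   ,  -0.   ]), 'eef_pos': array([ 0.186, -0.464,  0.23 ]), 'tool_rot': array([ 0.828, -0.561, -0.001, -0.001]), 'ft_force': array([ 0.421, -0.43 ,  0.247]), 'ft_torque': array([-0.041,  0.022,  0.028]), 'grip_width': np.float64(0.085)}
top [0.431  0.0371 0.8248] 419.0456645406994
side [0.1411 0.4814 0.5913] 445.93402925848767
```

View pics/top1.png

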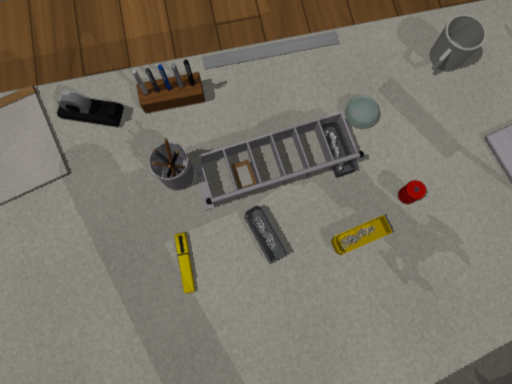

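View pics/side1.png

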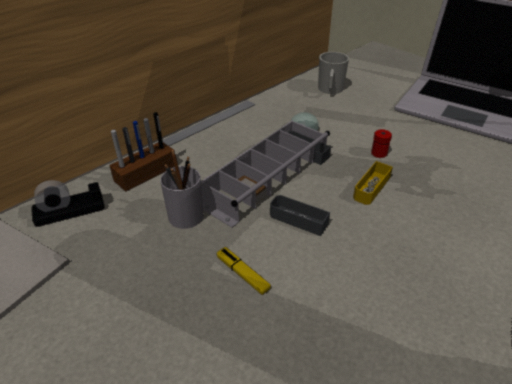

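The top view shows the cup at (172,165), which is the rack's left end. The rail caps are at (209,201) and (361,154), the staple box is in gap 2 at (244,174), and the pin tray is in the rightmost gap at (338,147). There are two tray-shaped candidates: grey at (265,234) and yellow at (362,235). The grey one lies before the rack and matches the description. I'll confirm it in an enlarged crop.

Run:
```python
from h import *
import pickle
d=pickle.load(open('c1.pkl','rb'))
c=d['top']
cr=c['color'][105:275,190:380]; cv2.imwrite('pics/crop1.png',cv2.resize(cr,None,fx=3.5*1.2,fy=3.5,interpolation=cv2.INTER_CUBIC) if 0 else cv2.resize(cr,None,fx=3.5,fy=3.5,interpolation=cv2.INTER_CUBIC))
e=back(c,[(209,201),(361,154)],.05); print(e,np.linalg.norm(e[0]-e[1]))
print(back(c,[(265,234)],.03))
```

```text
[[ 0.60988099  0.09061195  0.05      ]
 [ 0.64052965 -0.21470253  0.05      ]] 0.30684894921934175
[[ 0.52929885 -0.0006455   0.03      ]]
```

View pics/crop1.png

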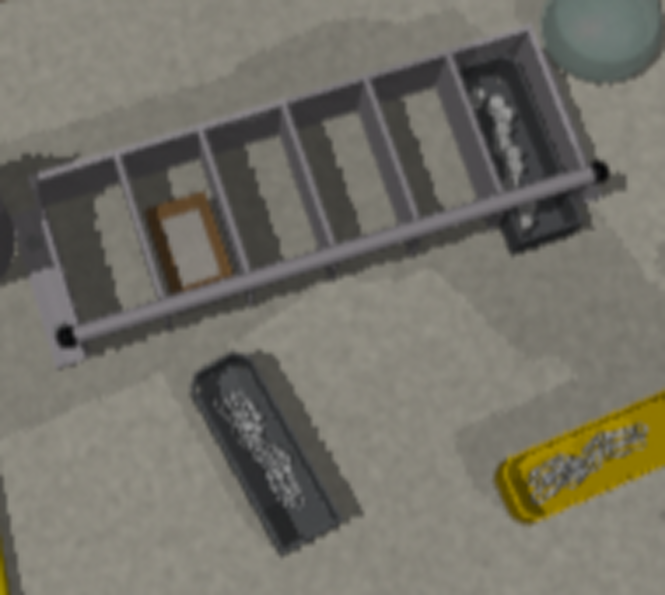

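Crop check: the grey tray of clips is at crop (270,450), with its bevelled end towards the rack, so it is the one meant. The yellow look-alike at (590,460) is not. Next I'll fit the tray silhouette and overlay the rack model.

```bash
cat > fit.py <<'E'
from h import *
from scipy.optimize import minimize
A=np.array
yaw=np.arctan2(.0306,.3053); X=A([np.cos(yaw),np.sin(yaw)]); Y=A([-X[1],X[0]])
O=A([.6252,-.0620])-.004*X
def w(x,y,z): p=O+x*X+y*Y; return [p[0],p[1],z]
def rk(p): q=A(p[:2])-O; return A([q@X,q@Y])
foot=A([[-55,-19],[-55,19],[48,19],[55,12],[55,-12],[48,-19]])/1000
def traypts(p,z):
    c,s=np.cos(p[2]),np.sin(p[2]); f=foot@A([[c,s],[-s,c]])+p[:2]; return np.c_[f,np.full(6,z)]
def fit(c,p0,roi,thr):
    u0,v0,u1,v1=roi; S=8
    im=cv2.resize(c['color'][v0:v1,u0:u1],None,fx=S,fy=S,interpolation=cv2.INTER_CUBIC)
    m=(cv2.cvtColor(im,cv2.COLOR_BGR2GRAY)<thr).astype(np.uint8)
    m=cv2.morphologyEx(m,cv2.MORPH_CLOSE,np.ones((61,61),np.uint8),borderType=cv2.BORDER_CONSTANT,borderValue=0)
    n,l,st,_=cv2.connectedComponentsWithStats(m); m=(l==1+st[1:,4].argmax()).astype(np.uint8)
    def f(p):
        q=A(proj(c,np.r_[traypts(p,0),traypts(p,.03)]))
        h=cv2.convexHull(np.round(((q-[u0,v0]+.5)*S)).astype(np.int32)); k=np.zeros_like(m); cv2.fillConvexPoly(k,h,1)
        return 1-(k&m).sum()/(k|m).sum()
    r=minimize(f,p0,method='Nelder-Mead',options=dict(initial_simplex=[A(p0),A(p0)+[.006,0,0],A(p0)+[0,.006,0],A(p0)+[0,0,.08]]))
    return r.x,1-r.fun
E
python3 - <<'E'
from fit import *
import pickle
np.set_printoptions(precision=4,suppress=True)
c=pickle.load(open('c1.pkl','rb'))['top']; im=c['color']
g=cv2.cvtColor(im,cv2.COLOR_BGR2GRAY); print(g[225:250:3,245:300:3])
for thr in (60,70,80):
    p,i=fit(c,[.529,0,.2],(235,195,305,275),thr); print(thr,p,i,'rack',rk(p),np.degrees(p[2]-yaw))
S=3.5
I=cv2.resize(im[105:275,190:380],None,fx=S,fy=S,interpolation=cv2.INTER_CUBIC)
def line(P,col):
    q=np.round((proj(c,P)-[190,105]+.5)*S).astype(int); cv2.polylines(I,[q.reshape(-1,1,2)],False,col,1)
p,i=fit(c,[.529,0,.2],(235,195,305,275),70)
for z,col in ((0,(0,255,0)),(.03,(0,0,255))): t=traypts(p,z); line(np.r_[t,t[:1]],col)
for k in range(7):
    y=.147-.049*k; line([w(0,y,.05),w(.098,y,.05)],(0,255,255))
line([w(.098,.1485,.05),w(.098,-.1485,.05)],(0,255,255)); line([w(.004,.1575,.05),w(.004,-.1575,.05)],(0,255,0))
cv2.imwrite('pics/ov.png',I)
cup=back(c,[(172,162)],.095)[0]; print('cup',cup,rk(cup)); print('first gap',w(.004,.12,.055),'3rd',w(.004,.0245,.055),np.degrees(yaw))
E
```

```text
[[118  98  51  51  93 112 106  69  62  79  79  85 133 128 130 126 127 134
  133]
 [131 120  69  45  48 102 113  72  69  57  78  80 124 137 131 131 131 134
  135]
 [136 123  97  56  50  83 105  71  66  60  74  76  84 138 134 133 133 135
  132]
 [139 135 123  68  47  44  75  95 107  67  51  81  79  89 133 134 132 128
  133]
 [138 135 123 113  65  46  51  89  96 104  67  70  80  79 133 130 132 136
  133]
 [138 136 135 118  75  46  46 101 129 106  70  54  79  78 114 130 132 140
  135]
 [138 135 132 121 116  63  45  53  80  83  82  69  69  78  78 124 131 132
  131]
 [138 132 134 136 122  75  50  45  70  99  78  70  59  76  78  85 135 133
  132]
 [139 134 136 132 121 115  69  44  39  76  77  69  70  58  76  80 123 137
  131]]
60 [ 0.5334 -0.0008  0.2374] 0.4590781793912111 rack [-0.0812  0.07  ] 7.877746222727933
70 [ 0.5324 -0.0013  0.2889] 0.9148841819699499 rack [-0.0823  0.0696] 10.830490170506538
80 [ 0.5327 -0.0026  0.3217] 0.8296514908207109 rack [-0.0822  0.0684] 12.709031549904845
cup [0.6847 0.1402 0.095 ] [0.0834 0.1952]
first gap [np.float64(0.6132324483299056), np.float64(0.0574017491790787), 0.055] 3rd [np.float64(0.6227566248673557), np.float64(-0.0376221428759381), 0.055] 5.723599702868114
```

View pics/ov.png

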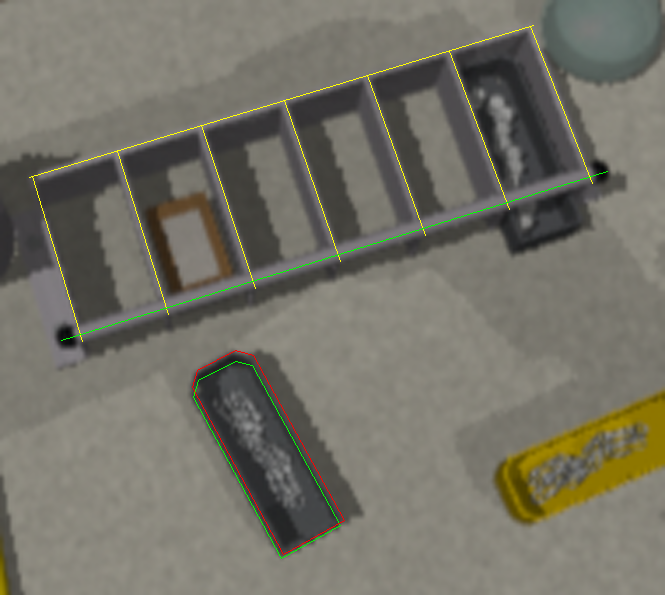

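play_rows(
  deltas=[0,0,0,0,-10,0,0,0,0,-10],
)

```text
clock: 0.35
eef_pos: [0.1853, -0.4629, 0.2294]
tool_rot: [0.915, -0.403, -0.002, -0.002]
ft_force: [-0.1, -0.8, 0.7]
grip_width: 0.0516
```

The overlay matches the rack and the tray outline to about 1 mm. The tray is at rack (-82, 70) mm and 11° off, which puts it in front of gap 2. After the rail run it needs a sideways push to y = 24.5 before going in.

```bash
cat > st.py <<'E'
from fit import *
np.set_printoptions(precision=4,suppress=True)
o=bot.get_obs(); q=o['tool_rot']; ty=2*np.arctan2(q[1],q[0]); p=o['eef_pos']
print('t',o['clock'],'p',p,'rack',rk(p)*1000,'yaw-rel deg',np.degrees(ty-yaw),'j',o['joint_pos'],'F',o['ft_force'],o['grip_width'])
def go(x,y,z,yr=90):
    "tool-frame shift to rack x,y(mm),z(mm), total in 60mm units, and turn left"
    g=A(w(x/1e3,y/1e3,z/1e3))-p; a=yaw+np.radians(yr); tx=A([np.cos(ty),np.sin(ty)]); tyy=A([tx[1],-tx[0]])
    print('go',x,y,z,': tool xyz units now-axes',A([g[:2]@tx,g[:2]@tyy,-g[2]])/.06,'turn',-((yr-np.degrees(ty-yaw)+180)%360-180))
E
python3 -c "
from st import *
go(4,122,100)"
```

```text
t 0.35 p [ 0.1853 -0.4629  0.2294] rack [-473.6679 -355.0678] yaw-rel deg -53.29331184632725 j [-1.19    0.2424  0.0023  1.3352 -0.      1.2111] F [-0.0628 -0.8263  0.6591] 0.051577042054516874
go 4 122 100 : tool xyz units now-axes [ -1.616  -11.135    2.1563] turn -143.29331184632724
```

play_rows(
  deltas=[0,0,0,0,-10.7,0,0,0,0,-10.7,0,0,0,0,-10.7,0,0,0,0,-10.7,0,0,0,0,-10.7,0,0,0,0,-10.7,0,0,0,0,-10.7,0,0,0,0,-10.7,0,0,0,0,-10.7,0,0,0,0,-10.7,0,0,0,0,-10.7,0,0,0,0,-10.7],
)

```text
clock: 1.85
eef_pos: [0.1835, -0.4585, 0.2227]
tool_rot: [0.758, 0.652, 0.003, -0.009]
ft_force: [1.0, 0.3, 0.2]
grip_width: -0.0
```

play_rows(
  deltas=[0,0,0,0,-10,0,0,0,0,-4],
)

```text
clock: 2.1
eef_pos: [0.1833, -0.4577, 0.2216]
tool_rot: [0.67, 0.742, 0.005, -0.01]
ft_force: [-0.5, 0.4, -0.4]
grip_width: -0.0001
```

```bash
python3 -c "
from st import *
go(4,122,100);go(-100,122,200)"
```

```text
t 2.1 p [ 0.1833 -0.4577  0.2216] rack [-475.2043 -349.6762] yaw-rel deg 90.1563578365473 j [-1.19    0.2493 -0.0094  1.3345  0.0001 -1.2926] F [-0.4937  0.4412 -0.3536] -7.826346959440295e-05
go 4 122 100 : tool xyz units now-axes [7.8394 8.0082 2.026 ] turn 0.15635783654730062
go -100 122 200 : tool xyz units now-axes [7.8442 6.2748 0.3594] turn 0.15635783654730062
```

play_rows(
  deltas=[0,0.7,0.56,0,0,0,0.7,0.56,0,0,0,0.7,0.56,0,0,0,0.7,0.56,0,0,0,0.7,0.56,0,0,0,0.7,0.56,0,0,0,0.7,0.56,0,0,0,0.7,0.56,0,0,0,0.7,0.56,0,0,0,0.7,0.56,0,0],
)

```text
clock: 3.35
eef_pos: [0.4811, 0.0051, 0.2254]
tool_rot: [0.673, 0.739, 0.005, -0.012]
ft_force: [0.5, -0.9, 0.5]
grip_width: 0.0001
```

```bash
python3 -c "
from st import *
go(4,122,90);"
```

```text
t 3.35 p [0.4811 0.0051 0.2254] rack [-132.6652   81.0903] yaw-rel deg 89.63960840710827 j [-0.0038  0.2149 -0.044   1.323   0.0227 -0.0976] F [ 0.5384 -0.8984  0.499 ] 8.973740726918272e-05
go 4 122 90 : tool xyz units now-axes [0.6961 2.2734 2.2562] turn -0.3603915928917445
```

play_rows(
  deltas=[0,0.2,0.6,0.4,0,0,0.2,0.6,0.4,0,0,0.2,0.6,0.4,0,0,0.15,0.5,0.4,0,0,0,0,0,0],
)

```text
clock: 3.98
eef_pos: [0.6172, 0.0722, 0.1233]
tool_rot: [0.67, 0.742, 0.003, -0.013]
ft_force: [-0.2, 0.1, -0.2]
grip_width: -0.0
```

```bash
python3 -c "
from st import *
go(4,122,60);"
```

```text
t 3.975 p [0.6172 0.0722 0.1233] rack [  9.4685 134.3345] yaw-rel deg 90.08270064931038 j [0.105  0.5506 0.1835 1.2157 0.0235 0.0035] F [-0.1972  0.0517 -0.1793] -7.996425622292308e-06
go 4 122 60 : tool xyz units now-axes [-0.2054 -0.0914  1.0547] turn 0.08270064931036814
```

play_rows(
  deltas=[0,-0.1,-0.1,0.3,0,0,-0.1,0,0.3,0,0,0,0,0.2,0,0,0,0,0.1,0,0,0,0,0,0],
)

```text
clock: 4.6
eef_pos: [0.61, 0.06, 0.0692]
tool_rot: [0.67, 0.742, 0.003, -0.013]
ft_force: [0.1, 0.1, 0.1]
grip_width: 0.0
```

```bash
python3 -c "
from st import *
go(4,122,57);"
```

```text
t 4.6 p [0.61   0.06   0.0692] rack [  1.0799 122.9496] yaw-rel deg 90.06552490141335 j [ 0.0867  0.5798  0.0834  1.0875  0.0231 -0.0145] F [0.1162 0.0704 0.0959] 1.2466575053090616e-05
go 4 122 57 : tool xyz units now-axes [-0.0159  0.0487  0.2039] turn 0.06552490141336875
```

Now a gentle descent onto the rail in small steps.

play_rows(
  deltas=[0,0,0.05,0.05,0,0,0,0,0.05,0,0,0,0,0.05,0,0,0,0,0.03,0,0,0,0,0.03,0,0,0,0,0.03,0],
)

```text
clock: 5.35
eef_pos: [0.6145, 0.0612, 0.056]
tool_rot: [0.67, 0.742, 0.004, -0.012]
ft_force: [-0.1, 0.1, 0.6]
grip_width: -0.0
```

```bash
python3 -c "
from st import *
go(4,122,55);"
```

```text
t 5.35 p [0.6145 0.0612 0.056 ] rack [  5.6228 123.666 ] yaw-rel deg 90.09696127615453 j [ 0.0879  0.5978  0.0774  1.0596  0.0232 -0.0138] F [-0.0916  0.0602  0.552 ] -3.635422811548931e-05
go 4 122 55 : tool xyz units now-axes [-0.0277 -0.0271  0.0159] turn 0.09696127615453065
```

play_rows(
  deltas=[0,0,-0.02,0.03,0,0,0,0,0.03,0,0,0,0,0.03,0],
)

```text
clock: 5.72
eef_pos: [0.6143, 0.0612, 0.0549]
tool_rot: [0.67, 0.742, 0.006, -0.01]
ft_force: [-2.8, -0.1, 10.6]
grip_width: -0.0
```

play_rows(
  deltas=[0,0,0,0.04,0,0,0,0,0.04,0],
)

```text
clock: 5.98
eef_pos: [0.6143, 0.0612, 0.0548]
tool_rot: [0.67, 0.742, 0.007, -0.009]
ft_force: [-4.0, -0.5, 12.5]
grip_width: -0.0001
```

play_rows(
  deltas=[0,-0.1,0,0.03,0,0,-0.1,0,0.03,0,0,-0.1,0,0.03,0,0,-0.1,0,0.03,0,0,-0.1,0,0.03,0,0,-0.1,0,0.03,0],
)

```text
clock: 6.72
eef_pos: [0.6233, 0.0378, 0.0549]
tool_rot: [0.667, 0.745, 0.022, -0.011]
ft_force: [-1.0, 3.5, 5.3]
grip_width: -0.0002
```

```bash
python3 -c "
from st import *
go(4,24,55);"
```

```text
t 6.725 p [0.6233 0.0378 0.0549] rack [12.0872 99.5221] yaw-rel deg 90.6050063703995 j [ 0.0377  0.5943  0.0672  1.0294  0.0472 -0.0724] F [-1.0314  3.4598  5.3088] -0.0001817082316592061
go 4 24 55 : tool xyz units now-axes [-1.2572 -0.1481 -0.0014] turn 0.6050063703995079
```

play_rows(
  deltas=[0,-0.08,-0.05,0.015,0,0,-0.13,-0.05,0.015,0,0,-0.13,-0.05,0.015,0,0,-0.13,-0.05,0.015,0],
)

```text
clock: 7.22
eef_pos: [0.619, 0.0128, 0.055]
tool_rot: [0.665, 0.746, 0.03, -0.01]
ft_force: [0.4, 4.6, 7.2]
grip_width: -0.0003
```

```bash
python3 -c "
from st import *
go(4,24,55);"
```

```text
t 7.225 p [0.619  0.0128 0.055 ] rack [ 5.2952 75.0177] yaw-rel deg 90.85732203310756 j [-0.0077  0.5777  0.0369  1.0057  0.0579 -0.1219] F [0.3995 4.5635 7.1915] -0.00025188985062946534
go 4 24 55 : tool xyz units now-axes [-0.8499 -0.0343  0.0002] turn 0.8573220331075504
```

play_rows(
  deltas=[0,-0.12,-0.02,0.01,0,0,-0.12,-0.02,0.01,0,0,-0.12,-0.02,0.01,0,0,-0.12,-0.02,0.01,0],
)

```text
clock: 7.72
eef_pos: [0.619, -0.0127, 0.055]
tool_rot: [0.664, 0.747, 0.036, -0.011]
ft_force: [-0.6, 4.7, 6.2]
grip_width: -0.0002
```

```bash
python3 -c "
from st import *
go(4,24,55);"
```

```text
t 7.725 p [ 0.619  -0.0127  0.055 ] rack [ 2.7967 49.7068] yaw-rel deg 91.06249898179384 j [-0.0547  0.5759  0.0329  1.0007  0.0699 -0.1722] F [-0.6486  4.6505  6.155 ] -0.0002324299570192578
go 4 24 55 : tool xyz units now-axes [-0.4287  0.0121  0.0001] turn 1.0624989817938513
```

play_rows(
  deltas=[0,-0.12,0,0.01,0,0,-0.12,0,0.01,0,0,-0.12,0,0.01,0,0,-0.12,0,0.01,0,0,0,0,0.01,0],
)

```text
clock: 8.35
eef_pos: [0.6231, -0.0369, 0.0552]
tool_rot: [0.662, 0.748, 0.042, -0.013]
ft_force: [-0.5, -0.1, 4.5]
grip_width: -0.0002
```

```bash
python3 -c "
from st import *
go(4,24,55);"
```

```text
t 8.35 p [ 0.6231 -0.0369  0.0552] rack [ 4.376  25.1571] yaw-rel deg 91.28045891616914 j [-0.0999  0.5843  0.0477  1.0068  0.0837 -0.221 ] F [-0.4516 -0.0804  4.527 ] -0.00017192672848556197
go 4 24 55 : tool xyz units now-axes [-0.0191 -0.0067  0.004 ] turn 1.2804589161691524
```

Rail run is done: touched over gaps 1 to 3 with 4–12 N. Now I'll lift and go to the left of the tray.

play_rows(
  deltas=[0,0,0,-0.4,0,0,0,0,-0.5,1.2,0,0.3,-0.3,0,0,0,0.5,-0.4,0,0,0,0.5,-0.4,0,0,0,0.3,-0.2,0,0,0,0,0,0,0],
)

```text
clock: 9.22
eef_pos: [0.5247, 0.0422, 0.109]
tool_rot: [0.672, 0.739, 0.034, -0.016]
ft_force: [1.4, -0.7, -0.1]
grip_width: -0.0001
```

```bash
python3 -c "
from st import *
print(o['tool_rot']);go(-76,122,12);"
```

```text
t 9.225 p [0.5247 0.0422 0.109 ] rack [-85.5892 113.7426] yaw-rel deg 89.68260128472173 j [ 0.0391  0.3595 -0.1661  1.0209  0.0716 -0.0544] F [ 1.3747 -0.6848 -0.1073] -0.0001475494981002043
[ 0.6725  0.7391  0.034  -0.0165]
go -76 122 12 : tool xyz units now-axes [0.1385 0.1591 1.6172] turn -0.3173987152782729
```

play_rows(
  deltas=[0,0.1,0.1,0.5,0,0,0,0.05,0.5,0,0,0,0,0.4,0,0,0,0,0.1,0,0,0,0,0,0],
)

```text
clock: 9.85
eef_pos: [0.5374, 0.0508, 0.0169]
tool_rot: [0.674, 0.738, 0.033, -0.014]
ft_force: [0.5, 0.2, 0.1]
grip_width: -0.0002
```

```bash
python3 -c "
from st import *
go(-76,60,12);"
```

```text
t 9.85 p [0.5374 0.0508 0.0169] rack [-72.1165 120.9718] yaw-rel deg 89.43780681437511 j [ 0.0571  0.4892 -0.2411  0.814   0.0661 -0.0321] F [0.4994 0.172  0.0519] -0.0001679253328716717
go -76 60 12 : tool xyz units now-axes [-1.0168 -0.0548  0.0818] turn -0.5621931856248921
```

play_rows(
  deltas=[0,-0.1,-0.03,0,0,0,-0.1,-0.02,0,0,0,-0.1,0,0,0,0,-0.1,0,0,0,0,-0.1,0,0,0],
)

```text
clock: 10.48
eef_pos: [0.5396, 0.0183, 0.0179]
tool_rot: [0.674, 0.738, 0.035, -0.012]
ft_force: [-0.5, 0.9, -0.0]
grip_width: -0.0
```

```bash
python3 -c "
from st import *
go(-76,60,12);"
```

```text
t 10.475 p [0.5396 0.0183 0.0179] rack [-73.1558  88.4202] yaw-rel deg 89.42522093915031 j [-0.0042  0.4868 -0.242   0.8136  0.0679 -0.0932] F [-0.5092  0.9202 -0.0378] -4.4185861926480355e-05
go -76 60 12 : tool xyz units now-axes [-0.4741 -0.0426  0.0989] turn -0.5747790608496928
```

play_rows(
  deltas=[0,-0.08,0,0.01,0,0,-0.08,0,0.01,0,0,-0.08,0,0.01,0,0,-0.08,0,0,0],
)

```text
clock: 10.98
eef_pos: [0.5419, -0.0015, 0.0151]
tool_rot: [0.674, 0.738, 0.035, -0.012]
ft_force: [0.1, 2.4, 1.0]
grip_width: -0.0002
```

Run:
```python
from st import *
go(-76,60,12)
a=shot('top'); b=shot('side')
I=np.hstack([cv2.resize(a['color'][120:300,180:340],(400,450)),cv2.resize(b['color'][130:310,200:360],(400,450))]); cv2.imwrite('pics/p2.png',I)
```

```text
t 10.975 p [ 0.5419 -0.0015  0.0151] rack [-72.8192  68.4963] yaw-rel deg 89.44265323543665 j [-0.042   0.495  -0.2371  0.8122  0.0701 -0.1313] F [0.0723 2.3516 1.0408] -0.0001700266297127521
go -76 60 12 : tool xyz units now-axes [-0.1421 -0.0516  0.0516] turn -0.5573467645633627
```

View pics/p2.png

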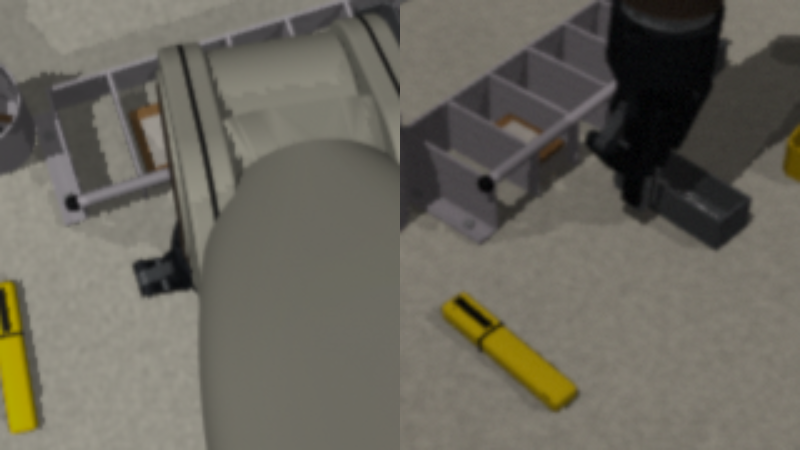

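The side view shows the finger against the tray's left side near its front, with the tray still flat. The arm blocks the top view. I'll finish the sideways push, back off and look.

play_rows(
  deltas=[0,-0.08,-0.02,0,0,0,-0.08,-0.02,0,0,0,0.3,0,0,0,0,0.3,0,0,0,0,0.2,-0.5,-0.4,0,0,0.2,-0.8,-0.5,0,0,0.2,-0.8,-0.5,0,0,0,-0.9,0,0,0,0,-0.9,0,0],
)

```text
clock: 12.2
eef_pos: [0.2946, 0.0404, 0.0963]
tool_rot: [0.672, 0.74, 0.036, -0.011]
ft_force: [-0.2, 0.2, 0.4]
grip_width: 0.0001
```

Run:
```python
from st import *
a=shot('top'); b=shot('side')
for thr in (55,70):
  p_,i=fit(b,[.53,-.05,.15],(255,170,365,260),thr); print('side',thr,p_,i,rk(p_)*1e3,np.degrees(p_[2]-yaw))
I=np.hstack([cv2.resize(a['color'][120:300,180:340],(400,450)),cv2.resize(b['color'][130:310,200:360],(400,450))]); cv2.imwrite('pics/p3.png',I)
```

```text
t 12.2 p [0.2946 0.0404 0.0963] rack [-314.7015  134.891 ] yaw-rel deg 89.82447081951925 j [ 0.0686 -0.0673 -0.7242  0.8767  0.0664 -0.0269] F [-0.2416  0.2487  0.4181] 5.7062730872474836e-05
side 55 [ 0.5321 -0.048  -0.028 ] 0.9427729758737625 [-87.204   23.2034] -7.329248783995337
side 70 [ 0.5325 -0.0476 -0.012 ] 0.6525843917679821 [-86.8457  23.6111] -6.413953919921709
```

View pics/p3.png

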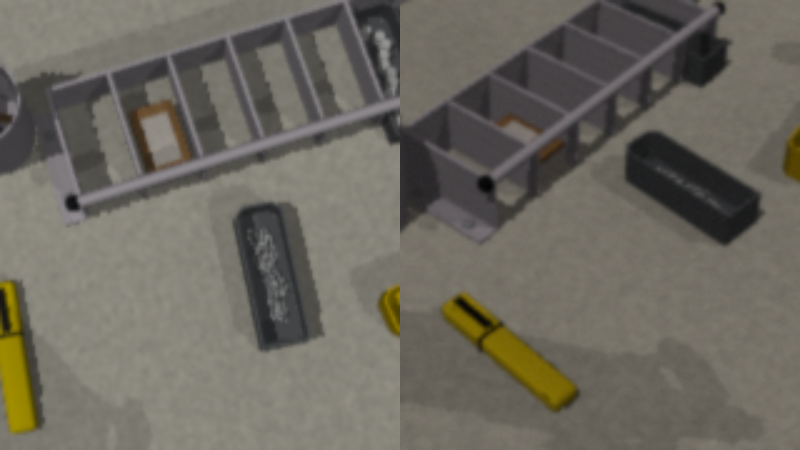

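Run:
```python
from st import *
a=shot('top')
p_,i=fit(a,[.532,-.048,0],(265,195,315,268),68); print('top',p_,i,rk(p_)*1e3,np.degrees(p_[2]-yaw))
go(-170,25,12)
```

```text
t 12.3 p [0.2879 0.0399 0.0943] rack [-321.4349  134.9839] yaw-rel deg 89.78867365283685 j [ 0.0683 -0.0708 -0.7331  0.8805  0.0663 -0.027 ] F [-0.6069  0.3204  0.4607] 0.00030109084541873616
top [ 0.5314 -0.0456 -0.0238] 0.9139815435376605 [-87.6498  25.6754] -7.085856613388549
go -170 25 12 : tool xyz units now-axes [-1.8237  2.5307  1.3718] turn -0.21132634716315124
```

play_rows(
  deltas=[0,-0.5,0.4,0.2,0,0,-0.5,0.5,0.3,0,0,-0.5,0.5,0.3,0,0,-0.35,0.5,0.3,0,0,0,0.3,0.1,0,0,0,0,0,0],
)

```text
clock: 13.1
eef_pos: [0.4522, -0.0518, 0.0212]
tool_rot: [0.669, 0.743, 0.04, -0.007]
ft_force: [-1.3, 0.0, 0.5]
grip_width: 0.0002
```

Run:
```python
from st import *
go(-160,25,12)
```

```text
t 13.1 p [ 0.4522 -0.0518  0.0212] rack [-167.1181   27.4203] yaw-rel deg 90.28443889273333 j [-0.1634  0.3468 -0.4689  0.7233  0.0741 -0.2671] F [-1.341   0.0491  0.4688] 0.00023151005692656048
go -160 25 12 : tool xyz units now-axes [-0.0409  0.1184  0.1538] turn 0.2844388927333341
```

play_rows(
  deltas=[0,-0.04,0.1,0.08,0,0,0,0.1,0.03,0,0,0,0.1,0,0,0,0,0.1,0,0,0,0,0.1,0,0,0,0,0.1,0,0],
)

```text
clock: 13.85
eef_pos: [0.4886, -0.0486, 0.0165]
tool_rot: [0.668, 0.743, 0.039, -0.007]
ft_force: [-0.5, -0.3, 0.0]
grip_width: 0.0
```

Run:
```python
from st import *
go(-26,25,12)
b=shot('side')
I=cv2.resize(b['color'][130:280,220:380],(800,600),interpolation=cv2.INTER_CUBIC); cv2.imwrite('pics/p4.png',cv2.resize(I,(640,600)))
```

```text
t 13.85 p [ 0.4886 -0.0486  0.0165] rack [-130.595    26.9584] yaw-rel deg 90.37903316040327 j [-0.1442  0.4105 -0.3802  0.7487  0.073  -0.2496] F [-0.4616 -0.3169  0.0119] 2.5777674892434175e-05
go -26 25 12 : tool xyz units now-axes [-0.0442  1.743   0.0752] turn 0.3790331604032531
```

View pics/p4.png

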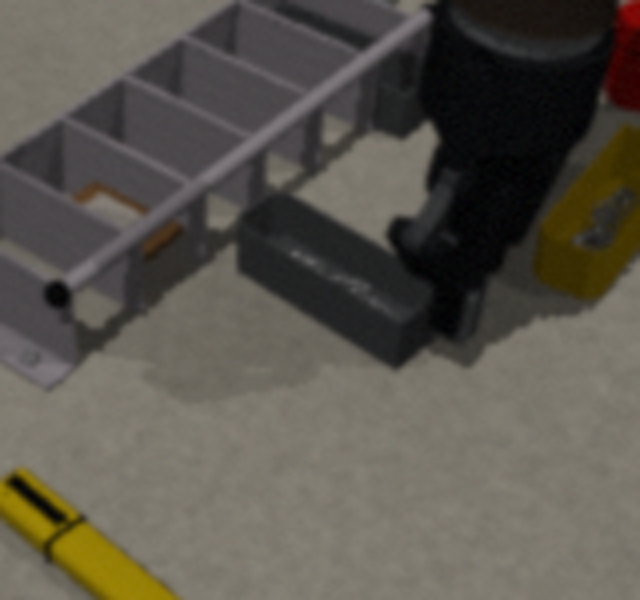

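Run:
```python
from st import *
b=shot('side')
for uv,z in (((240,271),0),((398,366),0),((240,234),.03),((396,322),.03)):
    q=back(b,[(220+uv[0]/4-.4,130+uv[1]/4-.4)],z)[0]; print(rk(q)*1e3)
a=shot('wrist','w1.png'); K,R,t=cal(a); print(-R.T@t)
```

```text
t 13.9 p [ 0.4898 -0.0486  0.0168] rack [-129.4044   26.8373] yaw-rel deg 90.39222931614448 j [-0.144   0.411  -0.3786  0.7482  0.0732 -0.2495] F [ 1.3669 -0.4468 -0.605 ] -7.74886026539969e-05
[-13.42    38.5823]
[-114.1143   44.8321]
[-16.9793  44.4904]
[-112.3899   48.4813]
[ 0.4011 -0.0665  0.1545]
```

View pics/w1.png

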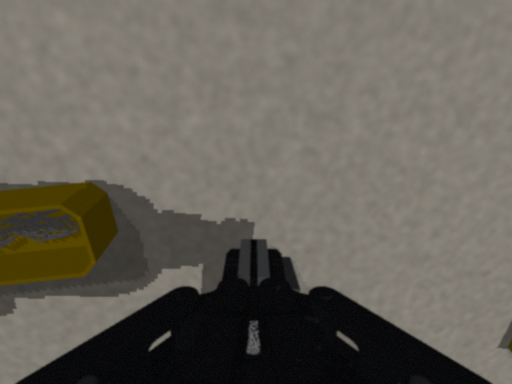

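The wrist camera looks back at the yellow look-alike, so it is no help here. The side view puts the tray at about y = 25, −3°, aligning as it is pushed, with its bevels well within the gap mouth. I'll push on.

play_rows(
  deltas=[0,-0.01,0.1,0.02,0,0,0,0.1,0.02,0,0,0,0.1,0,0,0,0,0.1,0,0,0,0,0.1,0,0,0,0,0.1,0,0],
)

```text
clock: 14.75
eef_pos: [0.5261, -0.0452, 0.0154]
tool_rot: [0.668, 0.743, 0.039, -0.008]
ft_force: [-0.2, -0.8, -1.6]
grip_width: 0.0001
```

Run:
```python
from st import *
go(-26,25,12)
b=shot('side')
I=cv2.resize(b['color'][130:280,220:380],(640,600),interpolation=cv2.INTER_CUBIC); cv2.imwrite('pics/p5.png',I)
```

```text
t 14.75 p [ 0.5261 -0.0452  0.0154] rack [-92.8773  26.6296] yaw-rel deg 90.3603936240186 j [-0.1272  0.4697 -0.2814  0.788   0.0724 -0.2323] F [-0.2266 -0.8273 -1.5926] 0.00012660726553640183
go -26 25 12 : tool xyz units now-axes [-0.0342  1.1144  0.0567] turn 0.36039362401859876
```

View pics/p5.png

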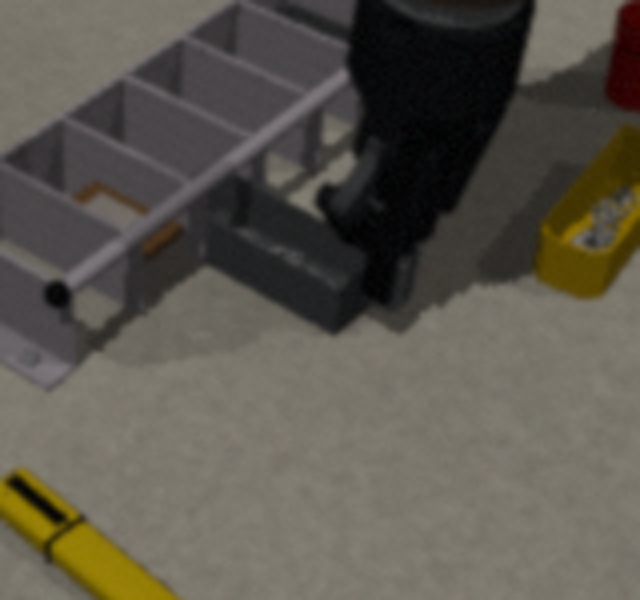

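The tray's front has entered the third gap, the one right of the staple box's gap, and it is flat. I'll push on.

play_rows(
  deltas=[0,-0.01,0.1,0.02,0,0,0,0.1,0,0,0,0,0.1,0,0,0,0,0.1,0,0,0,0,0.1,0,0,0,0,0.1,0,0,0,0,0.1,0,0],
)

```text
clock: 15.68
eef_pos: [0.5715, -0.0411, 0.0162]
tool_rot: [0.668, 0.743, 0.039, -0.007]
ft_force: [-0.3, 0.3, -0.5]
grip_width: -0.0002
```

Run:
```python
from st import *
go(-26,25,12)
```

```text
t 15.675 p [ 0.5715 -0.0411  0.0162] rack [-47.3414  26.1883] yaw-rel deg 90.3632666666187 j [-0.1097  0.5383 -0.1554  0.8435  0.0718 -0.2148] F [-0.3147  0.3149 -0.5331] -0.00024339429523699606
go -26 25 12 : tool xyz units now-axes [-0.0221  0.3556  0.0705] turn 0.3632666666186992
```

play_rows(
  deltas=[0,0,0.08,0.01,0,0,0,0.07,0,0,0,0,0.06,0,0,0,0,0.05,0,0],
)

```text
clock: 16.18
eef_pos: [0.5881, -0.0394, 0.0163]
tool_rot: [0.668, 0.743, 0.039, -0.007]
ft_force: [0.0, -0.4, 0.2]
grip_width: 0.0004
```

play_rows(
  deltas=[0,0,0.05,0,0,0,0,0.05,0,0],
)

```text
clock: 16.42
eef_pos: [0.5927, -0.0389, 0.0163]
tool_rot: [0.668, 0.743, 0.037, -0.008]
ft_force: [-8.0, -1.9, 7.4]
grip_width: 0.0002
```

Run:
```python
from st import *
go(-26,25,12)
```

```text
t 16.425 p [ 0.5927 -0.0389  0.0163] rack [-26.0036  26.251 ] yaw-rel deg 90.34071919796996 j [-0.1015  0.5741 -0.089   0.8771  0.0705 -0.2062] F [-8.0347 -1.9172  7.4407] 0.00018010062600437045
go -26 25 12 : tool xyz units now-axes [-0.0208 -0.0001  0.0717] turn 0.34071919796997463
```

The push force rises to 8 N with the fingers at exactly the expected home position. I'll nudge once more, back off, and check.

play_rows(
  deltas=[0,0,0.04,0,0,0,0,-0.2,0,0,0,0,-0.5,0,0,0,0,-0.8,-0.3,0,0,0,-0.9,-0.4,0,0,0,-0.9,-0.4,0,0,0,-0.9,0,0,0,0,-0.9,0,0,0,0,0,0,0],
)

```text
clock: 17.55
eef_pos: [0.2787, -0.0748, 0.0694]
tool_rot: [0.668, 0.743, 0.04, -0.005]
ft_force: [-0.2, -0.5, 0.8]
grip_width: 0.0
```

Run:
```python
from st import *
a=shot('top'); b=shot('side')
p0=A(w(.04,.0245,0)); pp=[p0[0],p0[1],yaw]
I=np.hstack([cv2.resize(a['color'][110:290,180:380],(400,360),interpolation=cv2.INTER_CUBIC),cv2.resize(b['color'][110:290,180:380],(400,360),interpolation=cv2.INTER_CUBIC)])
J=cv2.resize(a['color'][120:220,230:330],(600,600),interpolation=cv2.INTER_CUBIC)
for z,col in ((0,(0,255,0)),(.03,(0,0,255))):
    q=np.round((proj(a,traypts(pp,z))-[230,120]+.5)*6).astype(np.int32); cv2.polylines(J,[q.reshape(-1,1,2)],True,col,1)
cv2.imwrite('pics/p6.png',cv2.resize(np.vstack([I,np.hstack([J[150:500],np.zeros((350,200,3),np.uint8)])]),(676,600)))
```

```text
t 17.55 p [ 0.2787 -0.0748  0.0694] rack [-342.0247   21.824 ] yaw-rel deg 90.41432336264707 j [-0.3438 -0.0262 -0.775   0.8012  0.0776 -0.4501] F [-0.2175 -0.4728  0.8007] 2.074504987711729e-05
```

View pics/p6.png

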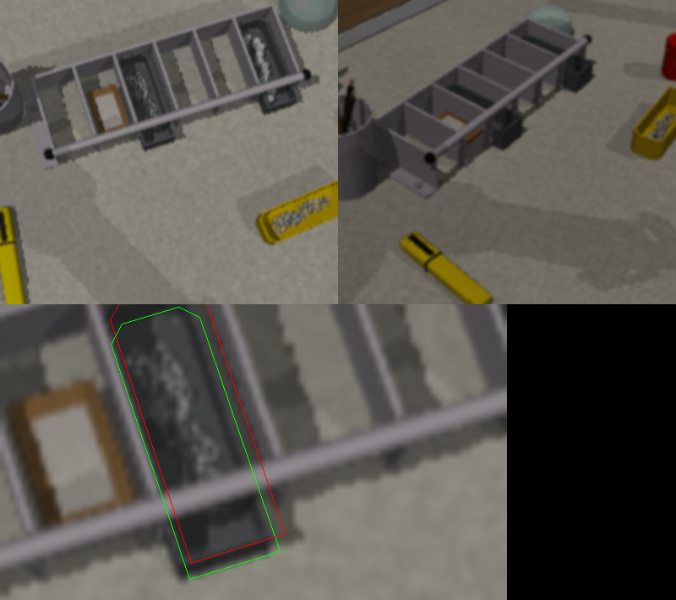

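The tray is in the third gap and sticks out as far as the home outline predicts, about 1–3 mm left of centre. Everything else looks unmoved, so I'm handing in.

```bash
python3 -c "
from workcell import ticket; print(ticket.job_done())"
```

```text
the job is handed in; nothing more can be done
None
```

I handed the job in at about 17.6 s, and the last pictures show the clip tray home in the third gap from the pencil cup's (left) end. No verdict was reported.

- **Rail:** I ran the shut fingertips along it from over gap 1 to gap 3. The forces I read were about 4–12 N, against the 60 N limit. I read them only between moves.
- **Tray:** I pushed it sideways from in front of gap 2, then straight in from its flat end. It stopped where the home position predicted, with about 8 N of resistance against the back plate.
- **Last checks:** The final top picture matches the predicted home outline, with the tray about 1–3 mm left of the gap's centre (tolerance 8 mm). What those pictures show of the other things looked unmoved by eye; I did not measure them. The gripper is well clear of it all.
- **What went off:**
  - The tool drifted to about 5° of tilt during the rail run and stayed tilted, with no visible effect on the pushes.
  - The sideways push turned the tray from +11° to −7°; pushing from behind straightened it.
  - The wrist camera faced away from the tray and was no use.

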